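# Seat the red-lidded jar in the fittings carousel, turn it to the front and hold it there

### The job

Lower the jar with the red lid into the empty white cup of the fittings carousel until you feel it seat on the cup's floor, then turn the carousel until that jar faces the yellow pointer on the carousel's foot. A spring would turn the carousel back, so finish while still gripping the jar, seated and upright, and holding the carousel still at the pointer; leave everything else on the bench as it was.

Things in the scene. Friction and masses are not known exactly. Their poses are not given: they have to be found in the camera images.
- jar_red: white round jar with a red lid, 95 high, upright on the bench; body 50 in diameter, lid 52 in diameter over the top 22. About 0.2 to 0.4 kg. Origin at the centre of its underside, z up
- jar_black: jar like the red-lidded one in size and shape but with a black lid, standing near it; leave it. Origin at the centre of its underside
- jar_blue: jar like the red-lidded one in size and shape but with a blue lid, standing near it; leave it. Origin at the centre of its underside
- cup (a point): centre of the inner floor of the empty white cup fixed on the turntable, 85 from the turning axis and 42 above the bench. The cup is open upwards, inside diameter 58 (walls 4), 32 deep, its mouth flaring out over the top 10 to an inside diameter of 70. Its rim is 74 above the bench. z up; x axis turns with the carousel and points from the cup to the turning axis
- carousel_axis (a point): point on the vertical turning axis, on the upper face of the plywood turntable (260 in diameter, 38 above the bench). Besides the empty cup it carries five fixed grey tins of fittings, 72 in diameter, their contents rising to 77 above the bench, and a hub knob reaching 74. The foot is fixed to the bench. The x axis of this frame points from the pointer to the axis
- pointer (a point): tip of the yellow arrow fixed to the carousel's foot, just outside the turntable's edge, 145 from the axis, 45 above the bench. The arrow's post stands 45 high, 185 from the axis. The jar faces the pointer when axis, jar and pointer lie in one line, jar between
- carousel (a joint): angle of the turntable in rad: 0 when the empty cup faces the pointer, positive counterclockwise seen from above. It starts at 0.9 to 1.9, so it must be turned clockwise; stops at -0.7 and 2.5. Dry friction of 0.09 N m keeps it where it starts; a spring of 0.12 N m/rad pulls it towards 1.4, so let go at 0 it turns back by itself. Bringing the jar to the pointer takes about 3 N at the cup
- screwdriver: a yellow-handled screwdriver lying near the far left of the work area; leave it
- wrench: a steel wrench lying beyond the carousel; leave it
- pot: a terracotta-coloured open pot, 90 across, 100 high, on the right; leave it
- coupling: a short steel pipe sleeve, 44 across, 40 high, standing on the near right; leave it
- tee: a small brass tee fitting about 60 long, lying on the near left; leave it
Mind the look-alikes: they are no part of the job. What is shaped like the jar_red but brown is not meant.

How it is judged:
By the outcome, as a careful person would: the job done as asked, in the order asked, and still so for the second after the job is handed in, while the arm keeps its last pose, push and grip.
It also fails if it takes over 48 s, if anything falls off the work surface, if the arm or the gripper's body presses on something with over 40 N, if the wrist force passes 120 N, or if a joint passes its speed limit or range.

### The arm

A 7-joint arm with a two-finger parallel gripper is mounted at the origin on the work surface. World frame = base frame: x ahead of the robot, y to its left, z up, the work surface at z = 0. Lengths are in mm, angles in rad, forces in N, time in s.
With the tool pointing down it reaches from about 400 to 875 mm from the base axis. Payload 4.4 kg.
Tool frame: the origin (TCP) lies on the centre line of the jaws, within the pads' length; the fingertips stand 19 mm ahead of it and the grasp point (between the pads) is the TCP; z points along the fingers, y is the line along which they close (so a half turn about z gives the same grasp; the last joint's range is limited). The gripper opens to 85 mm and grips with 20 to 120 N. Pads are 22 mm wide; open, the fingers measure 114 mm over their backs; the gripper's body (76 mm by 85 mm) begins 54 mm behind the grasp point. The pads swing forward as they close: fully open they stand 13 mm farther back than shut.
Start: joints at [-1.334, 0.628, 0.038, 1.517, -0.027, 0.996, -0.02], TCP at [193.801, 620.451, 210.713] pointing down, gripper open.
Joint ranges: [-3.06, 3.06], [-0.37, 2.12], [-1.25, 1.32], [0.18, 2.47], [-1.1, 4.24], [0.23, 1.98], [-2.94, 2.94]. Speed limits (rad/s): [2.57, 2.57, 3.14, 3.14, 3.14, 3.14, 3.14].

### API

Orientations are given as [roll, pitch, yaw] about the fixed x, y, z axes, in that order (R = Rz(yaw) Ry(pitch) Rx(roll)).
In Python, from cell import ctrl, viewer, silhouettes gives the robot as it stands.
- The arm moves only by the shell command python3 -m creep 'ROWS'. ROWS is JSON, a list of rows, each an object with "jaw": the gripper command: -1 is shut, 1 is fully open, values between are in proportion; "xyz": the shift along the tool's x, y, z in mm, a list of three; "angular": the turn, a rotation vector about the tool's x, y, z in rad, a list of three. In form: [{"jaw": jaw, "xyz": [tx, ty, tz], "angular": [rx, ry, rz]}, ...]. A call has 1 to 12 rows; each row is the pose to reach, as a shift and turn from the pose commanded when the call began, along the tool's axes at that moment; what a row does not reach only later rows make up. A row lasts 1/8 s, in which the tool goes at most 62.5 mm and 10.7 degrees, less where a joint would pass 70% of its speed; a pose out of reach is approached as far as the arm can. A call with a gripper value outside its range is refused whole. The fingers move at their own pace and stop on an object; the grip force is fixed at half the most. Time passes only in rows, so rows that repeat a pose let the fingers close. It gives the time, the measured TCP pose, the force, the opening and the grip force at its end, in the units of the state.
- ctrl.read_state(): the state, without advancing time (a new reading comes with each control period).
- viewer.get_image(name): name is "scene" or "side" or "wrist"; returns (picture, depth): 420x560x3 uint8, red, green, blue; 420x560 float32, mm along the optical axis (not along the pixel's ray), 0 where there is no reading.
- viewer.camera_model(name): a dict with "fx", "fy", "cx", "cy" (pixels), "T" (4x4, takes a point from camera to world coordinates). Camera axes: x right, y down, z forward; pixel columns grow to the right and rows downward; lengths in mm; the calibration is good to about 2 mm. A picture is of the moment at which its call begins: read the wrist's pose just before it. camera_model takes no time and is no camera call; for the wrist camera it gives the pose at the moment of the call.
- ctrl.finish_job(): hands the job in; it is judged then, once.
Trained networks look in the newest picture that a camera, given by its name, has taken for a name from the list of things; names that differ only in an ending like _2 or _b are one class to them, and where a whole thing is asked for, a point or a joint stands for the part that bears it (a point fixed in the world has none). Each returns a list of dicts, best first, with "score" (0 to 1); they miss things now and then, are a little off and sometimes report something else, mostly with a low value. They report only what shows in the picture. A call takes as long as a camera call. They do not tell look-alikes from the thing itself.
- silhouettes(camera, target): "pixels" (420x560 bool, what is visible of it) and "xy" ([column, row] in pixels, amid what is visible of it).
The state is a dict: "clock": time; "qpos": joint angles; "qd": joint speeds; "tau": joint torques, N m; "eef_pos": TCP position; "tool_rot": TCP orientation; "force": force on the tool from outside, world axes, zero at the start; "torque": the same for the moment, N m; "width": finger opening in mm; "gripper_force": force on a finger pad.
Only numpy, scipy, OpenCV 4.12 (cv2) and the standard library are available. Lean on these libraries where they do the work, as an engineer would, in place of code of your own. Each camera call takes 0.05 s, during which the arm holds its last target. There are 200 camera calls.

## Working session

There is one attempt and no reset: what is moved stays moved. The work goes in short steps, Python scripts to look and compute and a shell command to move; the robot and the scene stay as the last step left them, time stands still between calls to the robot, and variables do not carry over. Pictures are saved under pics/ and viewed, at most 10 in all, crops included, and the job is handed in when it is done.

```bash
mkdir -p pics; cat > h.py <<'E'
import numpy as np, cv2
from cell import ctrl, viewer, silhouettes
def pts(cam, mask, d, m):
    v,u=np.nonzero(mask&(d>0)); z=d[v,u]
    P=np.c_[(u-m['cx'])/m['fx']*z,(v-m['cy'])/m['fy']*z,z]
    return P@m['T'][:3,:3].T+m['T'][:3,3], u, v
E
python3 - <<'E'
from h import *
s=ctrl.read_state(); print({k:np.round(v,3).tolist() for k,v in s.items()})
a=[]
for c in ("scene","side"):
    im,d=viewer.get_image(c); m=viewer.camera_model(c); m['T']=np.array(m['T'])
    cv2.imwrite(f'pics/{c}0.png',im[:,:,::-1]); np.savez(f'{c}0.npz',im=im,d=d,**m)
    print(c,m['T'].round(2).tolist())
    for t in ('jar_red','cup','carousel_axis','pot'):
        for r in silhouettes(c,t)[:4]:
            P,u,v=pts(c,np.array(r['pixels']),d,m)
            print(t,round(r['score'],2),np.round(r['xy']),len(P), np.median(P,0).round() if len(P) else '', P.min(0).round() if len(P) else '',P.max(0).round() if len(P) else '')
E
```

```text
{'clock': 0.0, 'qpos': [-1.334, 0.629, 0.038, 1.518, -0.027, 0.996, -0.02], 'qd': [-0.002, 0.001, -0.001, -0.001, -0.001, 0.0, 0.003], 'tau': [-0.001, -56.341, 1.227, -19.344, 0.011, 0.011, -0.0], 'eef_pos': [193.612, 619.795, 209.79], 'tool_rot': [-3.14, 0.0, 2.839], 'force': [-0.367, 0.313, -0.25], 'torque': [0.053, -0.001, -0.01], 'gripper_force': 0.0, 'width': 85.437}
scene [[0.5, 0.73, -0.47, 1009.36], [0.87, -0.42, 0.27, -255.4], [0.0, -0.55, -0.84, 818.5], [0.0, 0.0, 0.0, 1.0]]
jar_red 0.97 [369. 164.] 706 [581. 249.  76.] [500. 235.  -2.] [596. 299.  98.]
jar_red 0.85 [420. 233.] 883 [808. 216.  85.] [778. 203.   2.] [828. 256.  97.]
cup 0.88 [267. 219.] 8334 [586. -37.  55.] [ 404. -156.   -4.] [703. 102.  78.]
cup 0.64 [401. 209.] 514 [707. 266.  20.] [661. 221.  -3.] [796. 377.  27.]
carousel_axis 0.79 [270. 219.] 8445 [585. -39.  53.] [ 393. -155.    2.] [703. 102.  78.]
pot 0.74 [ 69. 259.] 2238 [ 468. -458.   63.] [ 357. -525.   -5.] [ 526. -411.  102.]
pot 0.64 [392. 126.] 656 [515. 375.  68.] [482. 362.  -1.] [531. 416.  98.]
side [[0.91, -0.26, 0.31, 184.12], [-0.41, -0.57, 0.71, -911.64], [-0.01, -0.78, -0.63, 838.44], [0.0, 0.0, 0.0, 1.0]]
jar_red 0.94 [305. 146.] 403 [794. 213.  60.] [776. 198.  -3.] [879. 401.  98.]
jar_red 0.56 [242. 155.] 431 [565. 244.  59.] [544. 232.  -4.] [594. 302.  98.]
cup 0.86 [276. 209.] 4332 [563. -56.  55.] [ 443. -157.   -5.] [731. 181.  78.]
carousel_axis 0.57 [274. 210.] 4616 [556. -54.  52.] [ 389. -157.   -5.] [697.  96.  78.]
pot 0.92 [318. 324.] 2061 [ 483. -450.   61.] [ 436. -500.   -4.] [ 572. -341.  102.]
pot 0.63 [177. 186.] 174 [343. 227.  21.] [325. 199.  -1.] [370. 269.  32.]
pot 0.3 [275. 154.] 156 [696. 254.  20.] [658. 217.  -4.] [789. 366.  28.]
```

View pics/scene0.png

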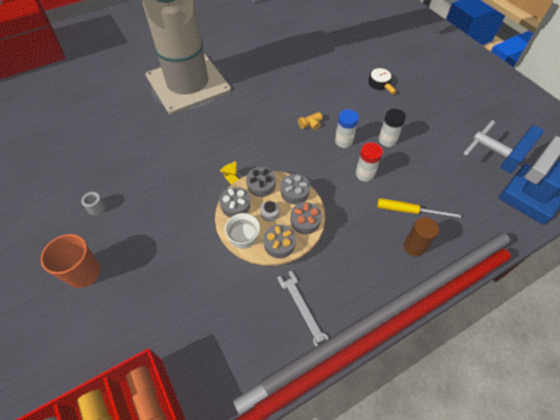

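View pics/side0.png

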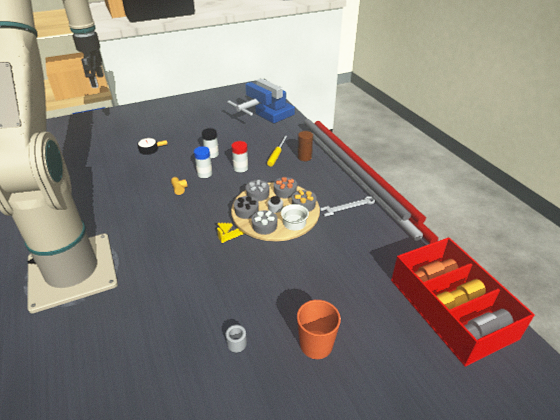

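The scene picture shows the candidates: red-lidded jar (369,162), blue (347,128), black (393,128) and a brown look-alike (421,237). Only the one at (369,162) has a white body and a red lid. The empty white cup is at (241,232) and the yellow pointer at (230,172).

```bash
cat > fit.py <<'E'
from h import *
from scipy.optimize import least_squares
for c in ("scene","side"):
    z=np.load(f'{c}0.npz'); im=z['im']; d=z['d']; m={k:z[k] for k in('fx','fy','cx','cy','T')}
    P,u,v=pts(c,np.ones(d.shape,bool),d,m); C=im[v,u].astype(int); hsv=cv2.cvtColor(im,cv2.COLOR_RGB2HSV)[v,u].astype(int)
    near=lambda x,y,r: np.hypot(P[:,0]-x,P[:,1]-y)<r
    print(c)
    for n,x,y in(('red',581,249),('blue',500,235),('black',515,375),('brown',808,216)):
        for zl in (90,): 
            k=near(x,y,60)&(P[:,2]>zl); Q=P[k]
            if k.sum(): print(n,k.sum(),Q.mean(0).round(1),((Q.min(0)+Q.max(0))/2).round(1),C[k].mean(0).round())
    k=near(570,-30,190)&(hsv[:,0]>22)&(hsv[:,0]<32)&(hsv[:,1]>180)&(C.sum(1)>200); Q=P[k&(P[:,2]>5)]
    print('yellow',k.sum(),Q.mean(0).round(),Q.min(0).round(),Q.max(0).round(), Q[Q[:,2]>36].mean(0).round(1))
    # silhouette extremes for plywood: points at z 30..42
    k=near(570,-30,170)&(abs(P[:,2]-38)<4)&(hsv[:,1]>60)&(hsv[:,0]<22); Q=P[k,:2]
    ctr=np.array([570,-30.])
    for _ in range(6):
        a=np.arctan2(*(Q-ctr).T[::-1]); r=np.hypot(*(Q-ctr).T); b=np.digitize(a,np.linspace(-np.pi,np.pi,37))
        E=np.array([Q[b==i][np.argmax(r[b==i])] for i in set(b)])
        ctr=least_squares(lambda p:np.hypot(*(E-p).T)-129,ctr,loss='soft_l1',f_scale=2).x
    print('axis',ctr.round(1),k.sum(),np.hypot(*(E-ctr).T).round(0))
    k=(near(*ctr,125))&(P[:,2]>69)&(C.min(1)>110)&(hsv[:,1]<40); Q=P[k]; print('white',k.sum())
    lab=np.zeros(d.shape,np.uint8); lab[v[k],u[k]]=1
    n,L,st,ce=cv2.connectedComponentsWithStats(lab)
    for i in range(1,n):
        if st[i,4]>15: 
            q=P[L[v,u]==i]; f=least_squares(lambda p:np.hypot(*(q[:,:2]-p).T)-36.5,q[:,:2].mean(0),loss='soft_l1').x
            print(ce[i].round(),st[i,4],q.mean(0).round(1),f.round(1), np.hypot(*(f-ctr)).round(1))
E
python3 fit.py; python3 - <<'E'
import cv2
a=cv2.imread('pics/scene0.png')
cv2.imwrite('pics/crop.png',cv2.resize(a[95:265,200:440],(780,552),interpolation=cv2.INTER_CUBIC))
E
```

```text
scene
red 278 [570.8 260.4  93.7] [570.6 262.4  94.1] [208.  34.  28.]
blue 102 [493.4 263.3  93.5] [502.1 263.9  94. ] [ 99.  74. 133.]
black 234 [505.7 388.   93.6] [504.5 389.4  93.8] [45. 43. 47.]
brown 407 [803.2 229.2  93.6] [802.7 230.   93.8] [122.  74.  41.]
yellow 212 [410. -51.  31.] [388. -72.   5.] [430. -29.  47.] [410.1 -50.1  43. ]
axis [573.7 -27.3] 2951 [145. 171. 128.  53. 129. 129. 128. 129. 129. 129. 129. 129. 129. 129.
 129. 129. 129. 128. 128. 129. 129. 129. 129. 129. 128. 130. 129. 129.
  52.  54. 130. 131. 129.  56.  52. 127.]
white 529
[297. 178.] 33 [538.6  68.7  71.7] [535.3  32.4] 71.0
[288. 181.] 29 [534.5  46.5  73.1] [524.1  81. ] 119.1
[303. 185.] 31 [561.5  70.8  72.5] [530.7  89.3] 124.3
[288. 189.] 30 [554.1  35.1  72.5] [590.3  33.2] 62.7
[231. 192.] 30 [495.7 -86.1  73.1] [498.2 -50.2] 79.0
[297. 191.] 32 [569.6  50.9  71.4] [585.3  83.3] 111.1
[240. 193.] 34 [509.1 -68.7  71.6] [491.3 -37.6] 83.0
[226. 199.] 34 [ 506.2 -104.4   71.6] [ 490.8 -136.9] 137.5
[241. 201.] 31 [530.7 -77.5  73.1] [510.4 -48.2] 66.7
[232. 205.] 34 [ 529.5 -100.    72.5]
[... 269 characters left out ...]
1. 50. 52.]
brown 96 [802.8 228.1  93.2] [803.7 229.3  93.9] [135.  87.  57.]
yellow 295 [413. -51.  25.] [389. -73.   5.] [457. -29.  48.] [406.7 -50.6  42.6]
axis [572.2 -29. ] 588 [128. 128. 128. 129. 129. 129. 128. 100.  89. 128. 128. 129. 129. 128.
 129. 128. 128.  54.  62. 131. 132.  55. 125. 128.  67.  55.  54. 131.
 129. 129. 128. 128. 128. 129.]
white 303
[253. 186.] 33 [535.7  56.5  71.8] [504.7  69.7] 119.6
[262. 187.] 32 [560.1  41.4  71.9] [587.3  20.6] 51.9
[295. 212.] 114 [ 597.9 -103.1   71.8] [ 594.9 -109.8] 83.9
[270. 215.] 43 [528.5 -89.   72.2] [562.4 -92.4] 64.1
[260. 213.] 20 [508.5 -69.5  71.7] [529.3 -39.7] 44.2
[261. 220.] 43 [499.8 -96.   72. ] [ 471.2 -115.9] 133.2
```

View pics/crop.png

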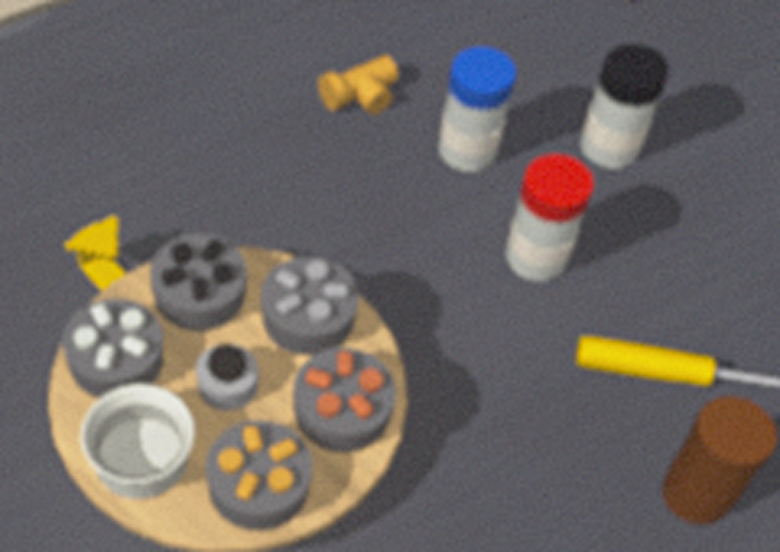

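The crop confirms it: red lid on a white body at crop (555,190), which is jar_red. Blue and black stand behind it, and the brown one is a decoy. The cup is empty at crop (138,440), and the pointer is at (95,250). Next I need the blue jar's position for finger clearance, and the shape of the pointer.

```bash
python3 - <<'E'
from h import *
for c in ("scene","side"):
    z=np.load(f'{c}0.npz'); im=z['im']; d=z['d']; m={k:z[k] for k in('fx','fy','cx','cy','T')}
    P,u,v=pts(c,np.ones(d.shape,bool),d,m); h=cv2.cvtColor(im,cv2.COLOR_RGB2HSV)[v,u].astype(int)
    k=(abs(h[:,0]-110)<12)&(h[:,1]>150)&(P[:,2]>92)&(P[:,2]<97)&(P[:,1]>150); print('blue',k.sum(),np.median(P[k],0).round(1))
    k=(np.hypot(P[:,0]-410,P[:,1]+50)<70)&(abs(h[:,0]-27)<5)&(h[:,1]>180)&(P[:,2]>40); Q=P[k,:2]
    print('arrow top',k.sum(),Q.min(0).round(),Q.max(0).round(),cv2.minAreaRect(Q.astype(np.float32)))
    hull=cv2.convexHull(Q.astype(np.float32)); print(cv2.minEnclosingTriangle(Q.astype(np.float32))[1].round().reshape(-1,2).tolist())
    r=np.hypot(*(Q-[573,-28]).T); a=np.arctan2(*(Q-[573,-28]).T[::-1])
    for lo in range(140,200,8):
        s=(r>=lo)&(r<lo+8)
        if s.sum(): print(lo,s.sum(),np.unwrap(a[s]).min().round(3),np.unwrap(a[s]).max().round(3))
E
```

```text
blue 238 [452.1 284.8  93.8]
arrow top 125 [394. -72.] [430. -29.] ((407.2028503417969, -46.14794921875), (35.7006721496582, 39.830013275146484), 34.93581771850586)
[[394.0, -27.0], [438.0, -49.0], [395.0, -79.0]]
140 6 -3.036 -2.972
148 17 -3.059 -2.951
156 30 -3.088 -2.917
164 39 -3.114 -2.905
172 32 -3.134 -2.886
180 1 -3.003 -3.003
blue 84 [445.2 279.3  93.6]
arrow top 93 [391. -73.] [429. -29.] ((406.61669921875, -51.145545959472656), (40.955360412597656, 37.00461959838867), 65.106201171875)
[[391.0, -83.0], [391.0, -21.0], [441.0, -44.0]]
140 3 -3.056 -2.984
148 12 -3.095 -2.938
156 18 -3.086 -2.921
164 31 -3.135 -2.896
172 25 -3.135 -2.882
180 4 -3.05 -2.941
```

```bash
python3 -m creep '[{"jaw":1,"xyz":[-55,-27,0],"angular":[0,0,0]},{"jaw":1,"xyz":[-110,-54,0],"angular":[0,0,0]},{"jaw":1,"xyz":[-165,-82,0],"angular":[0,0,0]},{"jaw":1,"xyz":[-220,-109,0],"angular":[0,0,0]},{"jaw":1,"xyz":[-275,-136,0],"angular":[0,0,0]},{"jaw":1,"xyz":[-330,-163,0],"angular":[0,0,0]},{"jaw":1,"xyz":[-385,-190,0],"angular":[0,0,0]},{"jaw":1,"xyz":[-430,-213,0],"angular":[0,0,0]},{"jaw":1,"xyz":[-467,-231,0],"angular":[0,0,0]},{"jaw":1,"xyz":[-467,-231,0],"angular":[0,0,0]},{"jaw":1,"xyz":[-467,-231,0],"angular":[0,0,0]}]'
python3 - <<'E'
from h import *
s=ctrl.read_state(); print({k:np.round(v,3).tolist() for k,v in s.items() if k in('clock','qpos','eef_pos','tool_rot','force')})
im,d=viewer.get_image('wrist'); m=viewer.camera_model('wrist'); m['T']=np.array(m['T'])
cv2.imwrite('pics/wrist1.png',im[:,:,::-1])
P,u,v=pts('wrist',np.ones(d.shape,bool),d,m); h=cv2.cvtColor(im,cv2.COLOR_RGB2HSV)[v,u].astype(int)
k=((h[:,0]<8)|(h[:,0]>172))&(h[:,1]>170)&(P[:,2]>88)&(P[:,2]<100); Q=P[k]
print(m['T'].round(2).tolist(),k.sum(),Q.mean(0).round(1),((Q.min(0)+Q.max(0))/2).round(1), np.ptp(Q,axis=0).round(1))
E
```

```text
clock: 1.88
eef_pos: [570.1, 261.3, 210.6]
tool_rot: [3.141, -0.001, 2.839]
force: [-0.4, 0.9, 0.6]
width: 85.5
gripper_force: 0.0
{'clock': 1.875, 'qpos': [-0.5, 0.595, 0.044, 1.586, -0.031, 0.962, 0.822], 'eef_pos': [570.126, 261.324, 210.593], 'tool_rot': [3.141, -0.001, 2.839], 'force': [-0.42, 0.897, 0.648]}
[[0.3, 0.91, 0.28, 497.6], [0.96, -0.28, -0.09, 284.06], [0.0, 0.3, -0.96, 374.5], [0.0, 0.0, 0.0, 1.0]] 1977 [567.3 264.5  95.6] [568.2 264.5  93.3] [49.9 50.1  9.5]
```

```bash
python3 -m creep '[{"jaw":1,"xyz":[1,1,40],"angular":[0,0,0]},{"jaw":1,"xyz":[1,1,80],"angular":[0,0,0]},{"jaw":1,"xyz":[1,1,110],"angular":[0,0,0]},{"jaw":1,"xyz":[1,1,130],"angular":[0,0,0]},{"jaw":1,"xyz":[1,1,130],"angular":[0,0,0]},{"jaw":-1,"xyz":[1,1,130],"angular":[0,0,0]},{"jaw":-1,"xyz":[1,1,130],"angular":[0,0,0]},{"jaw":-1,"xyz":[1,1,130],"angular":[0,0,0]},{"jaw":-1,"xyz":[1,1,130],"angular":[0,0,0]},{"jaw":-1,"xyz":[1,1,130],"angular":[0,0,0]},{"jaw":-1,"xyz":[1,1,130],"angular":[0,0,0]}]'
```

```text
clock: 3.3
eef_pos: [570.0, 261.9, 80.7]
tool_rot: [3.142, -0.0, 2.839]
force: [0.6, 0.8, 0.0]
width: 0.2
gripper_force: 0.0
```

```bash
python3 - <<'E'
from h import *
im,d=viewer.get_image('wrist'); im2,d2=viewer.get_image('scene')
cv2.imwrite('pics/w2.png',np.hstack([cv2.resize(im,(400,300)),cv2.resize(im2[70:280,250:530],(400,300))])[:,:,::-1])
E
```

```text
(no output)
```

View pics/w2.png

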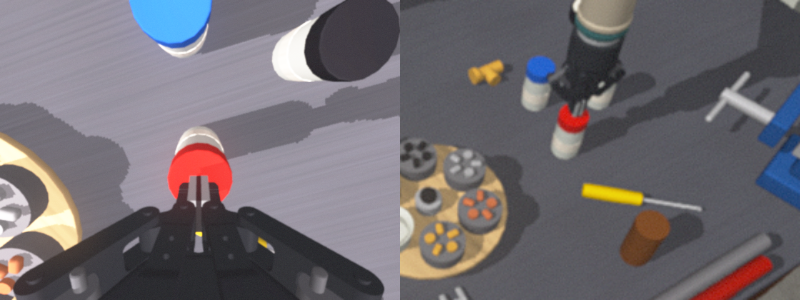

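The fingers closed on nothing. In the wrist view the lid (200,170) stands just beyond the shut fingertips, still upright. I'll measure its position again.

```bash
cat > lid.py <<'E'
from h import *
s=ctrl.read_state(); print({k:np.round(v,3).tolist() for k,v in s.items() if k in('clock','eef_pos','tool_rot','width','force')})
for c in ('scene','side','wrist'):
    im,d=viewer.get_image(c); m=viewer.camera_model(c); m['T']=np.array(m['T'])
    P,u,v=pts(c,np.ones(d.shape,bool),d,m); h=cv2.cvtColor(im,cv2.COLOR_RGB2HSV)[v,u].astype(int)
    k=((h[:,0]<8)|(h[:,0]>172))&(h[:,1]>170)&(P[:,2]>60)&(np.hypot(P[:,0]-565,P[:,1]-262)<90); Q=P[k]
    if k.sum()<10: print(c,k.sum()); continue
    t=Q[Q[:,2]>91]
    print(c,k.sum(),len(t),((t.min(0)+t.max(0))/2).round(1),np.ptp(t,axis=0).round(1),'all',Q.min(0).round(),Q.max(0).round())
E
python3 lid.py
```

```text
{'clock': 3.4, 'eef_pos': [570.012, 261.917, 80.65], 'tool_rot': [-3.142, -0.0, 2.839], 'force': [0.222, -0.304, -0.044], 'width': -0.039}
scene 244 186 [570.4 260.2 103.6] [49.4 50.4 24.9] all [546. 235.  80.] [596. 285. 116.]
side 132 71 [569.1 258.3  94.6] [49.1 47.4  7.2] all [545. 233.  75.] [594. 285.  98.]
wrist 4152 3723 [567.1 263.3 111.6] [47.4 50.2 41. ] all [543. 238.  78.] [591. 288. 132.]
```

```bash
python3 - <<'E'
from h import *
s=ctrl.read_state(); print({k:np.round(v,3).tolist() for k,v in s.items()})
for c in ('scene','side','wrist'):
    im,d=viewer.get_image(c); m=viewer.camera_model(c); m['T']=np.array(m['T'])
    if c=='wrist': print(m['T'][:3,3].round(1))
    P,u,v=pts(c,np.ones(d.shape,bool),d,m); C=im[v,u].astype(int)
    k=(np.hypot(P[:,0]-570,P[:,1]-261)<24)&(P[:,2]>85)&(C[:,0]<C[:,1]+40)
    Q=P[k]; print(c,k.sum(),np.percentile(Q[:,2],[0,5,20,50,80,100]).round())
    for lo in range(85,160,8):
        q=Q[(Q[:,2]>=lo)&(Q[:,2]<lo+8)]
        if len(q)>3: print(lo,len(q),q.min(0).round(),q.max(0).round())
E
```

```text
{'clock': 3.55, 'qpos': [-0.496, 0.752, 0.033, 1.695, -0.036, 0.695, 0.824], 'qd': [0.0, 0.0, -0.002, -0.001, 0.001, -0.001, 0.0], 'tau': [0.003, -57.753, 1.342, -14.771, 0.009, 0.002, -0.0], 'eef_pos': [570.009, 261.942, 80.665], 'tool_rot': [-3.142, -0.0, 2.839], 'force': [0.776, -0.721, -0.078], 'torque': [-0.036, -0.006, 0.002], 'gripper_force': 0.0, 'width': -0.363}
scene 427 [105. 117. 134. 164. 192. 213.]
101 5 [578. 251. 105.] [583. 262. 109.]
109 18 [574. 248. 110.] [582. 269. 117.]
117 29 [561. 245. 117.] [582. 272. 124.]
125 31 [565. 246. 125.] [584. 271. 133.]
133 20 [572. 245. 133.] [585. 270. 140.]
141 35 [571. 243. 141.] [587. 280. 149.]
149 58 [558. 238. 149.] [587. 276. 157.]
157 24 [556. 238. 157.] [590. 270. 165.]
side 125 [104. 110. 121. 176. 206. 517.]
101 6 [562. 249. 104.] [573. 259. 108.]
109 11 [560. 246. 109.] [579. 261. 116.]
117 14 [560. 242. 117.] [579. 262. 124.]
125 15 [560. 242. 125.] [579. 260. 133.]
133 5 [560. 243. 133.] [572. 249. 138.]
[497.8 284.2 244.4]
wrist 19029 [107. 129. 153. 182. 193. 204.]
101 35 [558. 259. 107.] [567. 271. 109.]
109 275 [558. 252. 109.] [568. 276. 117.]
117 406 [558. 252. 117.] [568. 276. 125.]
125 512 [558. 251. 125.] [568. 276. 133.]
133 689 [557. 251. 133.] [582. 276. 141.]
141 967 [554. 243. 141.] [581. 284. 149.]
149 1788 [552. 239. 149.] [582. 285. 157.]
157 1044 [553. 237. 157.] [580. 285. 165.]
```

The cameras show the shut fingertips at z≈105, although the reported TCP of 80.7 would put them at about 62. So the real tool sits about 43 mm above its reading; sideways it is right. The jar is untouched. I'll open, go down another 43 mm and close again.

```bash
python3 -m creep '[{"jaw":1,"xyz":[0,0,0],"angular":[0,0,0]},{"jaw":1,"xyz":[0,0,0],"angular":[0,0,0]},{"jaw":1,"xyz":[0,0,0],"angular":[0,0,0]},{"jaw":1,"xyz":[0,0,0],"angular":[0,0,0]},{"jaw":1,"xyz":[0,0,0],"angular":[0,0,0]},{"jaw":1,"xyz":[0,0,15],"angular":[0,0,0]},{"jaw":1,"xyz":[0,0,25],"angular":[0,0,0]},{"jaw":1,"xyz":[0,0,25],"angular":[0,0,0]}]' ; python3 -m creep '[{"jaw":1,"xyz":[0,0,10],"angular":[0,0,0]},{"jaw":1,"xyz":[0,0,18],"angular":[0,0,0]},{"jaw":1,"xyz":[0,0,18],"angular":[0,0,0]},{"jaw":-1,"xyz":[0,0,18],"angular":[0,0,0]},{"jaw":-1,"xyz":[0,0,18],"angular":[0,0,0]},{"jaw":-1,"xyz":[0,0,18],"angular":[0,0,0]},{"jaw":-1,"xyz":[0,0,18],"angular":[0,0,0]},{"jaw":-1,"xyz":[0,0,18],"angular":[0,0,0]}]'
```

```text
clock: 4.7
eef_pos: [568.9, 261.4, 54.1]
tool_rot: [-3.139, -0.002, 2.839]
force: [0.8, -0.4, 0.9]
width: 85.4
gripper_force: 0.0
clock: 5.7
eef_pos: [570.4, 262.2, 38.3]
tool_rot: [3.141, 0.001, 2.839]
force: [-0.8, 0.8, 5.0]
width: 50.9
gripper_force: 62.0
```

```bash
python3 -m creep '[{"jaw":-1,"xyz":[0,0,-20],"angular":[0,0,0]},{"jaw":-1,"xyz":[0,0,-50],"angular":[0,0,0]},{"jaw":-1,"xyz":[0,0,-90],"angular":[0,0,0]},{"jaw":-1,"xyz":[0,0,-120],"angular":[0,0,0]},{"jaw":-1,"xyz":[0,0,-120],"angular":[0,0,0]},{"jaw":-1,"xyz":[0,0,-120],"angular":[0,0,0]}]'
python3 - <<'E'
from h import *
print({k:np.round(v,3).tolist() for k,v in ctrl.read_state().items() if k in('clock','eef_pos','tool_rot','width','force','qpos')})
ims=[]
for c in ('scene','side'):
    im,d=viewer.get_image(c); m=viewer.camera_model(c); m['T']=np.array(m['T']); ims.append(im)
    P,u,v=pts(c,np.ones(d.shape,bool),d,m); C=im[v,u].astype(int)
    k=(np.hypot(P[:,0]-570,P[:,1]-262)<32)&(P[:,2]>60)&(C[:,0]>150); Q=P[k]
    print(c,k.sum(),Q.min(0).round(),Q.max(0).round())
cv2.imwrite('pics/lift.png',np.hstack([cv2.resize(ims[0][70:220,280:480],(400,300)),cv2.resize(ims[1][70:220,150:350],(400,300))])[:,:,::-1])
E
```

```text
clock: 6.45
eef_pos: [569.1, 261.5, 157.0]
tool_rot: [-3.14, -0.001, 2.839]
force: [0.1, -0.3, -2.5]
width: 50.5
gripper_force: 63.1
{'clock': 6.45, 'qpos': [-0.5, 0.654, 0.04, 1.641, -0.033, 0.849, 0.822], 'eef_pos': [569.072, 261.5, 156.968], 'tool_rot': [-3.14, -0.001, 2.839], 'force': [0.127, -0.274, -2.536], 'width': 50.489}
scene 639 [552. 235. 120.] [594. 287. 215.]
side 371 [539. 230. 117.] [591. 280. 488.]
```

View pics/lift.png

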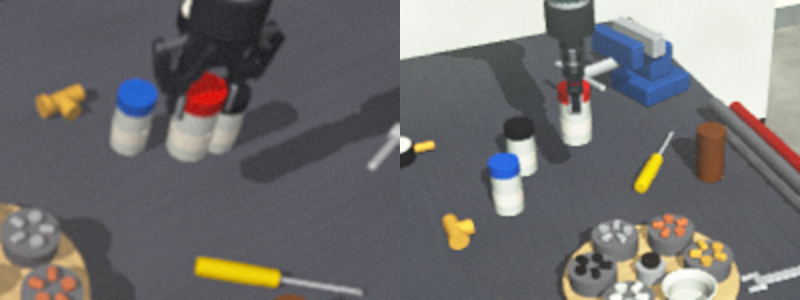

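The jar is held upright and clear of the bench with a force of 2.5 N, and its neighbours are untouched. Next it goes above the cup.

```bash
python3 -m creep '[{"jaw":-1,"xyz":[-12,-30,0],"angular":[0,0,0]},{"jaw":-1,"xyz":[-30,-77,0],"angular":[0,0,0]},{"jaw":-1,"xyz":[-50,-127,0],"angular":[0,0,0]},{"jaw":-1,"xyz":[-70,-178,0],"angular":[0,0,0]},{"jaw":-1,"xyz":[-90,-230,0],"angular":[0,0,0]},{"jaw":-1,"xyz":[-110,-281,0],"angular":[0,0,0]},{"jaw":-1,"xyz":[-126,-322,0],"angular":[0,0,0]},{"jaw":-1,"xyz":[-135,-346,0],"angular":[0,0,0]},{"jaw":-1,"xyz":[-135,-346,0],"angular":[0,0,0]},{"jaw":-1,"xyz":[-135,-346,0],"angular":[0,0,0]}]'
cat > cupfit.py <<'E'
from h import *
from scipy.optimize import least_squares
print({k:np.round(v,3).tolist() for k,v in ctrl.read_state().items() if k in('clock','eef_pos','tool_rot','width','force','qpos')})
ims=[]
def circ(Q,r,c0,lo=None): return least_squares(lambda p:np.hypot(*(Q[:,:2]-p).T)-r,c0,loss='soft_l1',f_scale=1).x
for c in ('scene','side','wrist'):
    im,d=viewer.get_image(c); m=viewer.camera_model(c); m['T']=np.array(m['T']); ims.append(im)
    P,u,v=pts(c,np.ones(d.shape,bool),d,m); C=im[v,u].astype(int); h=cv2.cvtColor(im,cv2.COLOR_RGB2HSV)[v,u].astype(int)
    r=np.hypot(P[:,0]-595.3,P[:,1]+109)
    k=(r<44)&(abs(P[:,2]-73)<4)&(h[:,1]<60)&(C.min(1)>60)
    if k.sum()>20: print(c,'rim',k.sum(),circ(P[k],36.5,[595.,-109]).round(1))
    k=(r<32)&(P[:,2]>122)&(P[:,2]<188)&(h[:,1]<70)&(C.min(1)>90); Q=P[k]
    if k.sum()>20: print(c,'body',k.sum(),circ(Q,25,[595.,-109]).round(1),Q.min(0).round(),Q.max(0).round())
cv2.imwrite('pics/abovecup.png',np.hstack([cv2.resize(ims[0][120:270,140:340],(400,300)),cv2.resize(ims[1][110:260,180:380],(400,300))])[:,:,::-1])
E
python3 cupfit.py
```

```text
clock: 7.8
eef_pos: [595.2, -107.1, 156.8]
tool_rot: [3.141, -0.002, 2.84]
force: [0.5, 0.8, -2.3]
width: 50.8
gripper_force: 63.2
{'clock': 7.8, 'qpos': [0.124, 0.625, 0.013, 1.703, -0.012, 0.815, 1.412], 'eef_pos': [595.161, -107.073, 156.753], 'tool_rot': [3.141, -0.002, 2.84], 'force': [0.525, 0.813, -2.284], 'width': 50.833}
scene rim 147 [ 595.1 -108.6]
scene body 425 [ 594.1 -107.3] [ 584. -140.  122.] [621. -84. 188.]
side rim 107 [ 594.8 -109.6]
side body 338 [ 595.5 -105.9] [ 569. -140.  122.] [ 617. -100.  188.]
wrist rim 1216 [ 596.7 -108.4]
wrist body 2287 [ 594.8 -106.3] [ 569. -134.  122.] [597. -77. 188.]
```

View pics/abovecup.png

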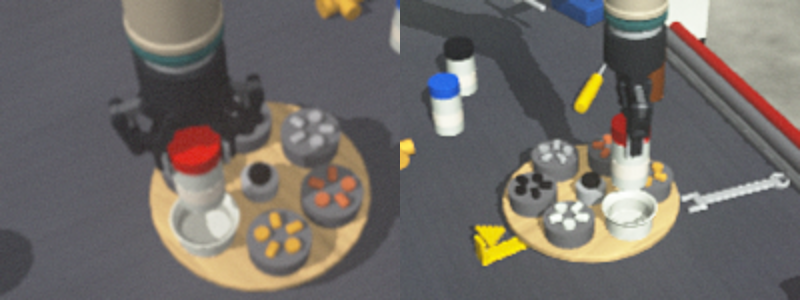

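The jar's body is about 2 mm to +y of the cup's centre in all three cameras. I'll correct that and go down to inside the mouth.

```bash
python3 -m creep '[{"jaw":-1,"xyz":[-1.5,-2,20],"angular":[0,0,0]},{"jaw":-1,"xyz":[-1.5,-2,40],"angular":[0,0,0]},{"jaw":-1,"xyz":[-1.5,-2,50],"angular":[0,0,0]},{"jaw":-1,"xyz":[-1.5,-2,57],"angular":[0,0,0]},{"jaw":-1,"xyz":[-1.5,-2,62],"angular":[0,0,0]},{"jaw":-1,"xyz":[-1.5,-2,66],"angular":[0,0,0]},{"jaw":-1,"xyz":[-1.5,-2,66],"angular":[0,0,0]}]'
```

```text
clock: 8.82
eef_pos: [596.5, -110.9, 91.7]
tool_rot: [3.142, -0.0, 2.839]
force: [-0.5, 0.2, -3.2]
width: 50.4
gripper_force: 63.2
```

```bash
python3 -m creep '[{"jaw":-1,"xyz":[0,1,3],"angular":[0,0,0]},{"jaw":-1,"xyz":[0,1,6],"angular":[0,0,0]},{"jaw":-1,"xyz":[0,1,8],"angular":[0,0,0]},{"jaw":-1,"xyz":[0,1,9],"angular":[0,0,0]},{"jaw":-1,"xyz":[0,1,9],"angular":[0,0,0]}]'
```

```text
clock: 9.45
eef_pos: [596.8, -110.0, 82.6]
tool_rot: [-3.142, -0.0, 2.839]
force: [0.3, 0.1, -2.1]
width: 50.9
gripper_force: 63.2
```

```bash
python3 -m creep '[{"jaw":-1,"xyz":[0,0,1],"angular":[0,0,0]},{"jaw":-1,"xyz":[0,0,2],"angular":[0,0,0]},{"jaw":-1,"xyz":[0,0,2],"angular":[0,0,0]}]'; python3 -m creep '[{"jaw":-1,"xyz":[0,0,1],"angular":[0,0,0]},{"jaw":-1,"xyz":[0,0,1],"angular":[0,0,0]}]'
```

```text
clock: 9.82
eef_pos: [596.8, -110.0, 80.6]
tool_rot: [3.142, -0.0, 2.839]
force: [-0.3, 0.4, -3.4]
width: 50.9
gripper_force: 63.2
clock: 10.07
eef_pos: [597.2, -110.0, 80.4]
tool_rot: [3.141, 0.001, 2.839]
force: [-1.2, 0.7, 4.1]
width: 50.3
gripper_force: 63.9
```

Seated: the vertical force jumped from −3.4 to +4.1 N at a reading of 80.4, where 80.3 was expected. I'll work out the arc in tool axes.

```bash
cat > arc.py <<'E'
import sys; from h import *
n,step=int(sys.argv[1]),float(sys.argv[2])
s=ctrl.read_state(); yaw=s['tool_rot'][2]; r=np.array(s['eef_pos'][:2])-[572.9,-28]
print(np.round(np.hypot(*r),1),np.arctan2(r[1],r[0]).round(3), 'to go',np.round(np.arctan2(r[1],r[0])+3.005,3))
x=np.array([np.cos(yaw),np.sin(yaw)]); y=np.array([np.sin(yaw),-np.cos(yaw)])
for i in range(1,n+1):
    a=-i*step; q=np.array([[np.cos(a),-np.sin(a)],[np.sin(a),np.cos(a)]])@r-r
    print(round(-a,2),(q@x).round(1),(q@y).round(1))
E
python3 arc.py 12 0.07
```

```text
85.5 -1.283 to go 1.722
0.07 5.1 -3.2
0.14 10.4 -6.0
0.21 15.9 -8.4
0.28 21.5 -10.4
0.35 27.2 -12.0
0.42 33.1 -13.2
0.49 39.0 -14.1
0.56 45.0 -14.4
0.63 51.0 -14.4
0.7 57.0 -14.0
0.77 62.9 -13.1
0.84 68.7 -11.8
```

```bash
python3 -m creep '[{"jaw":-1,"xyz":[5,-3,0],"angular":[0,0,0.07]},{"jaw":-1,"xyz":[10.5,-6,0],"angular":[0,0,0.14]},{"jaw":-1,"xyz":[16,-8.5,0],"angular":[0,0,0.21]},{"jaw":-1,"xyz":[21.5,-10.5,0],"angular":[0,0,0.28]},{"jaw":-1,"xyz":[27,-12,0],"angular":[0,0,0.35]},{"jaw":-1,"xyz":[33,-13,0],"angular":[0,0,0.42]},{"jaw":-1,"xyz":[39,-14,0],"angular":[0,0,0.49]},{"jaw":-1,"xyz":[45,-14.5,0],"angular":[0,0,0.56]},{"jaw":-1,"xyz":[51,-14.5,0],"angular":[0,0,0.63]},{"jaw":-1,"xyz":[57,-14,0],"angular":[0,0,0.7]},{"jaw":-1,"xyz":[57,-14,0],"angular":[0,0,0.7]}]'; python3 arc.py 11 0.07
```

```text
clock: 11.45
eef_pos: [538.3, -106.8, 80.3]
tool_rot: [3.141, 0.001, 2.139]
force: [-0.3, -1.3, 5.5]
width: 50.8
gripper_force: 63.8
86.0 -1.984 to go 1.021
0.07 5.1 -3.2
0.14 10.5 -6.0
0.21 16.0 -8.4
0.28 21.6 -10.4
0.35 27.4 -12.1
0.42 33.3 -13.3
0.49 39.3 -14.1
0.56 45.3 -14.5
0.63 51.3 -14.4
0.7 57.3 -14.0
0.77 63.3 -13.1
```

```bash
python3 -m creep '[{"jaw":-1,"xyz":[5,-3,0],"angular":[0,0,0.07]},{"jaw":-1,"xyz":[10.5,-6,0],"angular":[0,0,0.14]},{"jaw":-1,"xyz":[16,-8.5,0],"angular":[0,0,0.21]},{"jaw":-1,"xyz":[21.5,-10.5,0],"angular":[0,0,0.28]},{"jaw":-1,"xyz":[27,-12,0],"angular":[0,0,0.35]},{"jaw":-1,"xyz":[33,-13,0],"angular":[0,0,0.42]},{"jaw":-1,"xyz":[39,-14,0],"angular":[0,0,0.49]},{"jaw":-1,"xyz":[45,-14.5,0],"angular":[0,0,0.56]},{"jaw":-1,"xyz":[51,-14,0],"angular":[0,0,0.63]},{"jaw":-1,"xyz":[56.5,-13.5,0],"angular":[0,0,0.7]},{"jaw":-1,"xyz":[56.5,-13.5,0],"angular":[0,0,0.7]}]'; python3 arc.py 5 0.07
```

```text
clock: 12.82
eef_pos: [495.1, -66.4, 80.2]
tool_rot: [-3.139, 0.0, 1.44]
force: [-4.3, -2.6, 11.5]
width: 50.7
gripper_force: 64.3
86.8 -2.683 to go 0.322
0.07 5.2 -3.2
0.14 10.5 -6.0
0.21 16.1 -8.5
0.28 21.8 -10.5
0.35 27.7 -12.2
```

```bash
python3 -m creep '[{"jaw":-1,"xyz":[5,-3,-0.2],"angular":[0,0,0.07]},{"jaw":-1,"xyz":[10.5,-5.5,-0.3],"angular":[0,0,0.14]},{"jaw":-1,"xyz":[16,-8,-0.3],"angular":[0,0,0.21]},{"jaw":-1,"xyz":[21.5,-10,-0.3],"angular":[0,0,0.28]},{"jaw":-1,"xyz":[23,-10.5,-0.3],"angular":[0,0,0.3]},{"jaw":-1,"xyz":[23,-10.5,-0.3],"angular":[0,0,0.3]}]'
cat > end.py <<'E'
from h import *
from scipy.optimize import least_squares
ctr=np.array([572.9,-28.]); c0=np.array([488.8,-39.6])
s=ctrl.read_state(); e=np.array(s['eef_pos'])
print({k:np.round(v,3).tolist() for k,v in s.items() if k in('clock','eef_pos','tool_rot','width','force')},'eef ang',np.arctan2(*(e[:2]-ctr)[::-1]).round(3))
circ=lambda Q,r:least_squares(lambda p:np.hypot(*(Q[:,:2]-p).T)-r,c0,loss='soft_l1',f_scale=1).x
ims=[]
for c in ('scene','side','wrist'):
    im,d=viewer.get_image(c); m=viewer.camera_model(c); m['T']=np.array(m['T']); ims.append(im)
    P,u,v=pts(c,np.ones(d.shape,bool),d,m); C=im[v,u].astype(int); h=cv2.cvtColor(im,cv2.COLOR_RGB2HSV)[v,u].astype(int)
    r=np.hypot(P[:,0]-c0[0],P[:,1]-c0[1]); w=(h[:,1]<60)&(C.min(1)>70)
    f=lambda p:(p.round(1),np.arctan2(*(p-ctr)[::-1]).round(3))
    k=(r<45)&(r>30)&(abs(P[:,2]-72.5)<3)&w
    if k.sum()>20: print(c,'rim',k.sum(),*f(circ(P[k],36.5)))
    k=(r<32)&(P[:,2]>79)&(P[:,2]<110)&w
    if k.sum()>20: print(c,'body',k.sum(),*f(circ(P[k],25)))
    k=(np.hypot(P[:,0]-410,P[:,1]+50)<60)&(abs(h[:,0]-27)<5)&(h[:,1]>170)&(P[:,2]>40)&(P[:,2]<50); Q=P[k,:2]
    if k.sum()>20:
        T=cv2.minEnclosingTriangle(Q.astype(np.float32))[1].reshape(-1,2)
        a=np.unwrap(np.arctan2(*(Q-ctr).T[::-1])); R=np.hypot(*(Q-ctr).T)
        mids=[(a[(R>=l)&(R<l+6)].min()+a[(R>=l)&(R<l+6)].max())/2 for l in range(145,176,6) if ((R>=l)&(R<l+6)).sum()>4]
        print(c,'arrow',k.sum(),T.round().tolist(),'mid angles',np.round(mids,3),'Rmin',R.min().round())
cv2.imwrite('pics/end%d.png'%int(s['clock']*10),np.hstack([cv2.resize(ims[0][120:270,140:340],(400,300)),cv2.resize(ims[2],(400,300))])[:,:,::-1])
E
python3 end.py; ls pics
```

```text
clock: 13.58
eef_pos: [487.7, -42.2, 80.3]
tool_rot: [-3.139, 0.001, 1.14]
force: [-5.1, -1.8, 9.3]
width: 50.8
gripper_force: 64.1
{'clock': 13.575, 'eef_pos': [487.672, -42.174, 80.284], 'tool_rot': [-3.139, 0.001, 1.14], 'force': [-5.052, -1.813, 9.261], 'width': 50.793} eef ang -2.977
scene rim 109 [489.9 -42.8] -2.965
scene body 138 [488.8 -42.1] -2.976
scene arrow 93 [[396.0, -78.0], [394.0, -33.0], [434.0, -52.0]] mid angles [-2.986 -2.98  -2.977 -2.981 -2.986 -2.998] Rmin 145.0
side rim 72 [489.6 -43. ] -2.964
side body 163 [489.9 -41.5] -2.98
side arrow 93 [[383.0, -25.0], [441.0, -41.0], [399.0, -83.0]] mid angles [-3.006 -3.01  -3.014 -3.008 -3.    -3.004] Rmin 145.0
wrist rim 1890 [488.4 -43. ] -2.966
wrist body 1426 [488.6 -41.7] -2.98
wrist arrow 947 [[390.0, -22.0], [432.0, -43.0], [389.0, -65.0]] mid angles [-3.039 -3.049 -3.051 -3.053 -3.055 -3.053] Rmin 145.0
abovecup.png
crop.png
end135.png
lift.png
scene0.png
side0.png
w2.png
wrist1.png
```

View pics/end135.png

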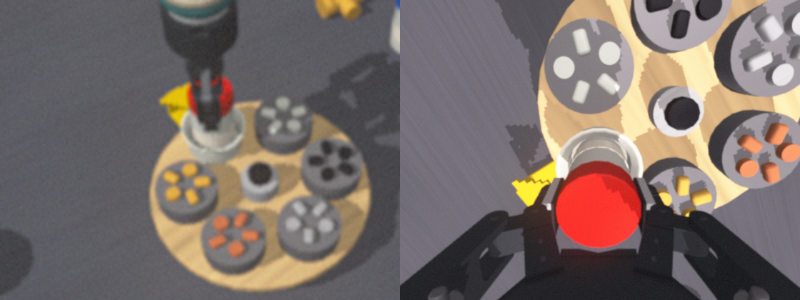

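The jar is seated upright at −2.98 rad, and the cup is at −2.965. In the wrist view a finger hides part of the yellow arrow, so I take the unobstructed −3.01. That leaves about 0.036 rad more.

```bash
python3 -m creep '[{"jaw":-1,"xyz":[1.3,-0.9,0],"angular":[0,0,0.02]},{"jaw":-1,"xyz":[2.7,-1.8,0],"angular":[0,0,0.036]},{"jaw":-1,"xyz":[2.7,-1.8,0],"angular":[0,0,0.036]},{"jaw":-1,"xyz":[2.7,-1.8,0],"angular":[0,0,0.036]},{"jaw":-1,"xyz":[2.7,-1.8,0],"angular":[0,0,0.036]}]'; python3 end.py
```

```text
clock: 14.35
eef_pos: [487.3, -39.2, 80.3]
tool_rot: [-3.14, 0.001, 1.104]
force: [-3.7, -1.8, 8.3]
width: 50.5
gripper_force: 64.1
{'clock': 14.35, 'eef_pos': [487.304, -39.232, 80.299], 'tool_rot': [-3.14, 0.001, 1.104], 'force': [-3.664, -1.805, 8.291], 'width': 50.536} eef ang -3.011
scene rim 100 [489.2 -40.1] -2.998
scene body 126 [488.6 -39.4] -3.007
scene arrow 107 [[392.0, -28.0], [432.0, -49.0], [401.0, -79.0]] mid angles [-2.997 -3.001 -2.994 -2.99  -3.    -2.991] Rmin 146.0
side rim 68 [489.5 -40.4] -2.994
side body 161 [489.6 -38.4] -3.017
side arrow 94 [[436.0, -45.0], [394.0, -85.0], [388.0, -21.0]] mid angles [3.26  3.28  3.265 3.267 3.278 3.273] Rmin 145.0
wrist rim 1906 [487.9 -40.3] -2.998
wrist body 1426 [488.3 -38.8] -3.015
wrist arrow 644 [[394.0, -24.0], [429.0, -41.0], [385.0, -59.0]] mid angles [-3.066 -3.068 -3.07  -3.073 -3.072] Rmin 145.0
```

```bash
python3 -c "
from cell import ctrl; print(ctrl.finish_job())"
```

```text
the job is handed in; nothing more can be done
None
```

The job is handed in at about 14.5 s, result not shown: the red-lidded jar is seated upright in the cup and still gripped, and the carousel is held with the jar within about 0.01 rad of the pointer by my camera measurements.

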